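# Function test of the bench sander's stop button

### The job

Test the sander's stop button: with a fingertip press the mushroom fully in and take the hand off it for a moment so that it is seen to stay in by itself. Then, without gripping anything, push the wing on its side round clockwise (seen from above) until the mushroom pops out again, and let go so that the wing springs back. Do not press the flat start button, and leave the things around the station where they are.

Things in the scene. Friction and masses are not known exactly. Their poses are not given: they have to be found in the camera images.
- stop_station: Grey stop station fixed to the bench, standing level: a box 110 x 170 mm and 60 mm high. Origin on the bench directly under the axis of the mushroom; z up. The box reaches 55 mm to either side along x, 65 mm along +y and 105 mm along -y. The mushroom's axis is vertical through the origin; the flat start button is at y = -78 mm.
- stop_crown: The black domed mushroom head, 48 mm in diameter, turning and moving with the stop button. Button out: underside 82 mm, crown 108 mm above the bench. Its origin lies on its axis, at bench height when the button is out.
- stop_top (a point): Highest point, on the axis, of the mushroom's crown: 108 mm above the bench when out, about 99.5 mm when latched. Its frame turns with the head: y points outward along the wing, x to the back side of the wing, z up.
- wing_mid (a point): Point in the middle of the wing's thickness and height, 46 mm from the mushroom's axis. The wing is one flat black bar, 12 mm thick, standing out level from the mushroom's side from 24 to 60 mm from the axis, 16 mm high: 82 to 98 mm above the bench when out, 8.5 mm lower when latched. With the wing at rest it points along the station's +y. Axes as for stop_top: y outward along the wing, z up. Below the wing is free space down to the box's top at 60 mm.
- wing_push_side: The face of the wing on its own -x side, the one to push on to turn it clockwise (at rest: the face towards the station's -x). Body origin on the mushroom's axis.
- wing_back_side: The opposite face of the wing (+x side); pushing both faces at once is a pinch. Body origin on the mushroom's axis.
- stop_press (a joint): How far the mushroom is pushed in, m: 0 out, at most 0.0115. Pushed down past about 0.0095 (let it go fully to the end) a hidden latch catches, and when let go it rises to about 0.0085 and stays. Spring 3 N at the top to 7 N at the end, plus a few N as the latch snaps past (allow 8 to 15 N).
- stop_turn (a joint): Turn of the mushroom and wing, rad: 0 at rest, grows clockwise seen from above, at most 0.95. Latched, it comes free at about 0.6 to 0.75 and the mushroom pops up by itself. A light spring (0.02 to 0.06 N m, about 1 N at the wing) always turns it back to 0.
- start_button (a joint): Travel of the flat start button, m: 0 out, 0.005 fully in. A round button 22 mm across standing about 22 mm above the station's box, on the axis of its collar 78 mm from the mushroom's axis along the station's -y. To be left alone.
- glue_bottle: Bystander: yellow glue bottle, 62 mm across, 135 mm tall, standing loose. Origin at the centre of its underside.
- clamp: Bystander: small steel bar clamp lying loose, about 70 x 155 mm, 22 mm high. Origin near its middle, on the bench.
- neck_block: Bystander: stepped wooden neck block, loose, 90 x 45 mm, 60 mm high. Origin at the centre of its underside.
There are look-alikes about, which are no part of the job. Several things have the shape of the stop_station; the one meant has the colours described above.

How it is judged:
By the outcome, as a careful person would: the job done as asked, in the order asked, and still so for the second after the job is handed in, with the robot touching nothing.
It also fails if it takes over 38 s, if anything falls off the work surface, if the arm or the gripper's body presses on something with over 40 N, if the wrist force passes 120 N, or if a joint passes its speed limit or range.

### The arm

A 6-joint arm with a two-finger parallel gripper is mounted at the origin on the work surface. World frame = base frame: x ahead of the robot, y to its left, z up, the work surface at z = 0. Lengths are in m, angles in rad, forces in N, time in s.
With the tool pointing down it reaches from about 0.25 to 0.85 m from the base axis. Payload 12.5 kg.
Tool frame: the origin (TCP) lies on the mounting face of the last link; the fingertips stand 186 mm ahead of it and the grasp point (between the pads) lies 167 mm ahead of it; x points along the fingers, y is the direction in which the jaws open and shut, and the axes are right-handed (so a half turn about x gives the same grasp; the last joint's range is limited). The gripper opens to 93 mm and grips with 3 to 60 N. Pads are 15 mm wide; open, the fingers measure 128 mm over their backs; the gripper's body (75 mm by 188 mm) begins 65 mm behind the grasp point.
Start: joints at [-1.384, 0.351, 1.652, -0, 1.139, -0.085], TCP at [0.148, -0.53, 0.405] pointing down, gripper open.
Joint ranges: [-2.75, 2.75], [-0.79, 2.1], [0.01, 2.65], [-1.57, 4.71], [0.07, 3.14], [-2.87, 2.87]. Speed limits (rad/s): [2.22, 2.22, 2.79, 3.14, 3.14, 3.14].

### API

Orientations are given as [roll, pitch, yaw] about the fixed x, y, z axes, in that order (R = Rz(yaw) Ry(pitch) Rx(roll)).
In Python, from workcell import sensors, eyes, sign_off, models gives the robot as it stands.
- The arm moves only by the tool play_rows, never from a script. Its argument "targets" is a list of rows, each an object with "claw": the finger opening in mm, from 0 to 93; "travel": the shift along the tool's x, y, z in mm, a list of three; "rot": the turn, a rotation vector about the tool's x, y, z in degrees, a list of three. A call has 1 to 5 rows; each row is the pose to reach, as a shift and turn from the pose commanded when the call began, along the tool's axes at that moment; what a row does not reach only later rows make up. A row lasts 1/12 s, in which the tool goes at most 41.7 mm and 7.16 degrees, less where a joint would pass 70% of its speed; a pose out of reach is approached as far as the arm can. A call with a gripper value outside its range is refused whole. The fingers move at their own pace and stop on an object; the grip force is fixed at half the most. Time passes only in rows, so rows that repeat a pose let the fingers close. It gives the time, the measured TCP pose, the force and the opening at its end, in the units of the state.
- sensors.state(): the state, without advancing time (a new reading comes with each control period).
- eyes.read_camera(name): name is "scene" or "top" or "wrist"; returns the picture (480x640x3 uint8, red, green, blue); there is no depth.
- eyes.camera_params(name): a dict with "vertical_fov" (degrees; the focal length in pixels is half the picture's height over the tangent of half this angle, whatever the lens; pixels are square), "cx", "cy" (the principal point, pixels), "eye" and "attitude" of the camera in the world. Camera axes: x right, y up, looking along -z (the intrinsics and any distortion apply to the point x, -y, -z); pixel columns grow to the right and rows downward; lengths in m; the calibration is good to about 2 mm. A picture is of the moment at which its call begins: read the wrist's pose just before it. camera_params takes no time and is no camera call; for the wrist camera it gives the pose at the moment of the call.
- sign_off(): hands the job in, once; it reports no verdict.
Trained networks look in the newest picture that a camera, given by its name, has taken for a name from the list of things; names that differ only in an ending like _2 or _b are one class to them, and where a whole thing is asked for, a point or a joint stands for the part that bears it (a point fixed in the world has none). Each returns a list of dicts, best first, with "score" (0 to 1); they miss things now and then, are a little off and sometimes report something else, mostly with a low value. They report only what shows in the picture. A call takes as long as a camera call. They do not tell look-alikes from the thing itself.
- models.spot_in(camera, thing): "location" ([column, row] in pixels, amid what is visible of it).
- models.silhouettes(camera, thing): "mask" (480x640 bool, what is visible of it) and "location" ([column, row] in pixels, amid what is visible of it).
- models.mark_of(camera, thing): "location" ([column, row] in pixels: a listed point, or the origin of a listed thing).
The state is a dict: "clock": time; "q": joint angles; "joint_vel": joint speeds; "tau": joint torques, N m; "tool_pos": TCP position; "orientation": TCP orientation; "force": force on the tool from outside, world axes, zero at the start; "torque": the same for the moment, N m; "gripper_width": opening from 0.0 (shut) to 1.0 (fully open).
Only numpy, scipy, OpenCV 4.12 (cv2) and the standard library are available. Lean on these libraries where they do the work, as an engineer would, in place of code of your own. Each camera call takes 0.05 s, during which the arm holds its last target. There are 200 camera calls.

## Working session

There is one attempt and no reset: what is moved stays moved. The work goes in short steps, Python scripts to look and compute and a tool call to move; the robot and the scene stay as the last step left them, time stands still between calls to the robot, and variables do not carry over. Pictures are saved under pics/ and viewed, about 8 in all and at most 12, crops included, and the job is handed in when it is done.

Besides the shell and the picture viewer there is one more tool, called after "Request:" as a command line: name --argument value ..., lists and objects as JSON in quotes. play_rows: Moves the arm, as the interface text tells. Its arguments: {"type":"object","properties":{"targets":{"type":"array"}},"required":["targets"]}

```bash
mkdir -p pics; cat > h.py <<'E'
import numpy as np, cv2
from workcell import sensors, eyes, models
def ray(cam,px,p=None):
    p=p or eyes.camera_params(cam)
    f=240/np.tan(np.radians(p["vertical_fov"])/2)
    d=np.array([(px[0]-p["cx"])/f,-(px[1]-p["cy"])/f,-1.])
    return p,d
def save(n,im): cv2.imwrite("pics/"+n,cv2.cvtColor(im,cv2.COLOR_RGB2BGR))
E
python3 - <<'E'
from h import *
for c in("top","scene"):
    im=eyes.read_camera(c); save(c+"1.png",im); print(c,eyes.camera_params(c))
    for t in("stop_station","stop_top","wing_mid"):
        print(t,[(round(d["score"],2),np.round(d["location"],1).tolist()) for d in models.mark_of(c,t)])
s=sensors.state(); print(s)
E
```

```text
top {'vertical_fov': 57.30610448217532, 'cx': 319.7429365144242, 'cy': 239.00558693860606, 'eye': array([0.41310255, 0.07613054, 0.78780449]), 'attitude': array([ 0.19279424, -0.04690904, -1.55304451])}
stop_station [(0.81, [473.8, 261.3]), (0.79, [382.7, 373.4]), (0.6, [261.8, 257.8])]
stop_top [(0.88, [254.4, 247.8]), (0.83, [498.4, 257.0]), (0.65, [393.7, 382.9])]
wing_mid [(0.73, [364.4, 396.0]), (0.6, [472.0, 267.9])]
scene {'vertical_fov': 53.831073285589476, 'cx': 317.3952388700174, 'cy': 247.8240384088012, 'eye': array([ 1.03179322, -0.37997024,  0.63108853]), 'attitude': array([0.87104436, 0.02005628, 0.78490382])}
stop_station [(0.68, [160.8, 365.7])]
stop_top [(0.91, [145.6, 324.1]), (0.88, [176.9, 216.5]), (0.57, [333.0, 212.5])]
wing_mid [(0.76, [191.4, 213.3]), (0.72, [316.4, 350.7]), (0.58, [328.3, 203.5]), (0.58, [165.2, 310.3])]
{'clock': 0.4, 'q': array([-1.38361190e+00,  3.50780221e-01,  1.65188826e+00,  1.33019115e-05,
        1.13907417e+00, -8.45944082e-02]), 'joint_vel': array([-0.00028159, -0.00110343, -0.00036749,  0.00027527, -0.00137961,
        0.00104373]), 'tau': array([-5.50762197e-04, -4.96835124e+01, -2.85218740e+01,  6.98189484e-02,
        2.29211088e-02, -4.14696433e-05]), 'tool_pos': array([ 0.14766875, -0.52977841,  0.40465501]), 'orientation': array([-1.73575687,  1.57064585,  1.67760906]), 'force': array([-0.54152938, -0.76538536,  0.8005096 ]), 'torque': array([-0.02383555,  0.03400567, -0.00359535]), 'gripper_width': 1.0014457215239887}
```

View pics/top1.png

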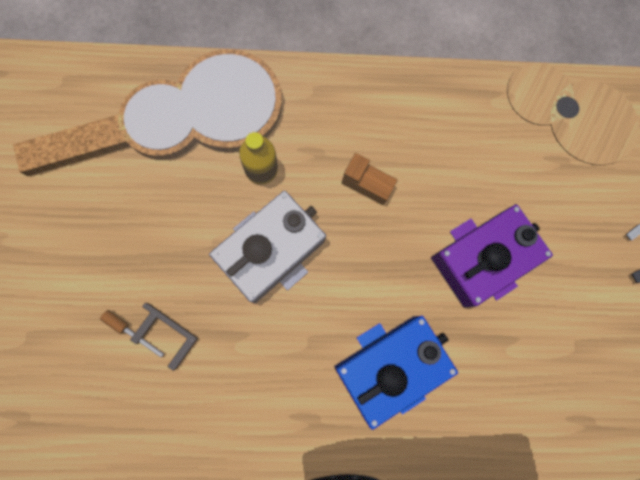

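View pics/scene1.png

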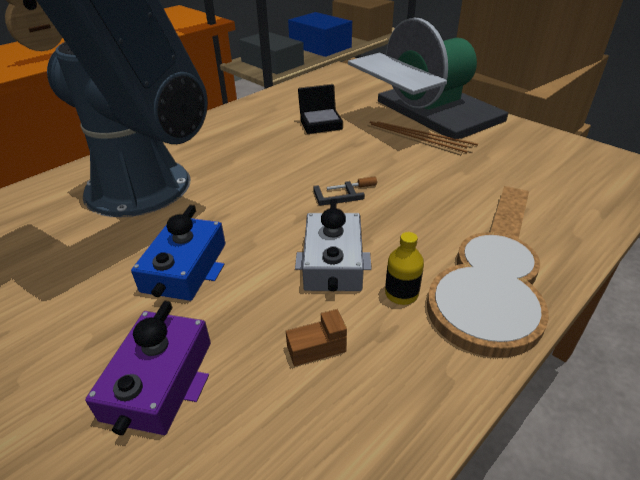

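Three stations could be taken for it: grey at top-px (257,249), blue at (391,380) and purple at (495,257). The grey one fits the description; in the scene view it is at (333,218), between the bottle at (405,270), the clamp at (340,190) and the block at (318,337). The wing points down-left in the top view, from (257,249) to (232,270).

```bash
cat >> h.py <<'E'
from scipy.spatial.transform import Rotation as R
def wray(cam,px,p=None):
    p,d=ray(cam,px,p); return np.array(p["eye"]),R.from_euler("xyz",p["attitude"]).apply(d)
def atz(cam,px,z,p=None):
    e,d=wray(cam,px,p); return e+d*(z-e[2])/d[2]
def tri(a,b):
    (e1,d1),(e2,d2)=a,b
    t=np.linalg.lstsq(np.c_[d1,-d2],e2-e1,rcond=None)[0]
    p,q=e1+t[0]*d1,e2+t[1]*d2
    return (p+q)/2,np.linalg.norm(p-q)
E
python3 - <<'E'
from h import *
im=cv2.imread("pics/top1.png")[170:320,190:350]; cv2.imwrite("pics/crop1.png",cv2.resize(im,None,fx=5,fy=4.0*1.0 if 0 else 4,interpolation=cv2.INTER_CUBIC) if 0 else cv2.resize(im,None,fx=4,fy=4,interpolation=cv2.INTER_CUBIC))
print(tri(wray("top",(254.4,247.8)),wray("scene",(333,212.5))))
print("crown",atz("top",(256,248),.100)); print("wingend",atz("top",(233,270),.09)); print("startbtn",atz("top",(294,220),.082), tri(wray("top",(294,220)),wray("scene",(333,255))))
print("bottle top",tri(wray("top",(254,141)),wray("scene",(408,240))), "clamp",atz("top",(168,335),.02))
print("R tool",R.from_euler("xyz",sensors.state()["orientation"]).as_matrix().round(3))
E
```

```text
(array([0.53034717, 0.1488222 , 0.10480033]), np.float64(9.441733240093044e-05))
crown [0.53088526 0.14676869 0.1       ]
wingend [0.49633201 0.1823952  0.09      ]
startbtn [0.58237902 0.08848524 0.082     ] (array([0.58603483, 0.08928443, 0.06874237]), np.float64(0.0014612337321932626))
bottle top (array([0.69818029, 0.15468424, 0.12842823]), np.float64(0.0004142171869070481)) clamp [0.39227073 0.29547965 0.02      ]
R tool [[-0.     0.268 -0.963]
 [ 0.    -0.963 -0.268]
 [-1.    -0.    -0.   ]]
```

View pics/crop1.png

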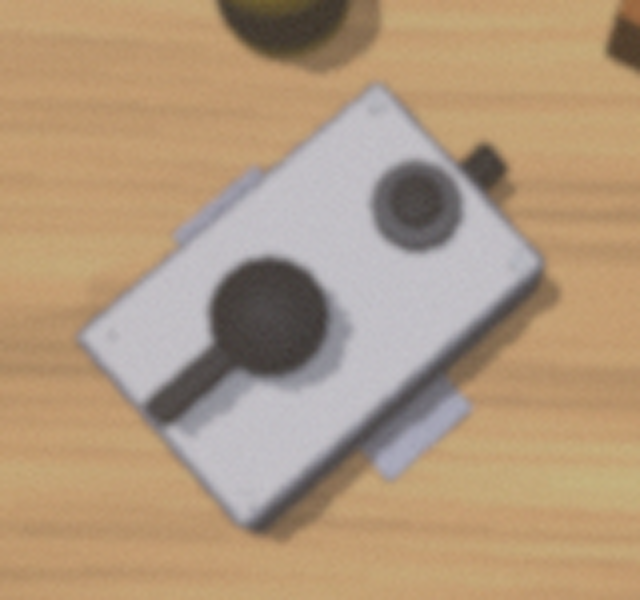

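The crop confirms it: grey box, black crown at top-px (257.5,249), wing pointing to (231,272), flat button at (294,221). So the axis is at about (0.530, 0.147) and station yaw is about 42°.

```bash
cat > g.py <<'E'
import sys
from h import *
# usage: g.py sx sy tipz turn_deg  [cx cy yaw]: fingertip target in station axes (mm), tool yaw = station yaw - turn
C=np.array(eval(open("st.txt").read()))
def rel(sx,sy,tz,turn=0,s=None):
    s=s or sensors.state(); Q=R.from_euler("xyz",s["orientation"])
    p=C[:2]+R.from_euler("z",C[2],degrees=True).apply([sx/1e3,sy/1e3,0])[:2]
    a=np.radians(C[2]-turn); c,n=np.cos(a),np.sin(a)
    T=R.from_matrix(np.array([[0,0,-1],[c,n,0],[n,-c,0]]).T)
    d=Q.inv().apply(np.r_[p,tz/1e3+.186]-s["tool_pos"])*1e3
    return d.round(1).tolist(),np.degrees((Q.inv()*T).as_rotvec()).round(1).tolist()
if __name__=="__main__":
    s=sensors.state(); print(round(s["clock"],2),rel(*map(float,sys.argv[1:])),s["q"].round(2).tolist())
E
echo "[0.530,0.147,42]">st.txt; python3 g.py 0 0 215
```

```text
0.4 ([3.8, -549.3, -550.0], [-116.4, -0.0, 0.0]) [-1.38, 0.35, 1.65, 0.0, 1.14, -0.08]
```

Request:
play_rows --targets '[{"claw": 0, "travel": [4, -549, -550], "rot": [-116.4, 0, 0]}, {"claw": 0, "travel": [4, -549, -550], "rot": [-116.4, 0, 0]}, {"claw": 0, "travel": [4, -549, -550], "rot": [-116.4, 0, 0]}, {"claw": 0, "travel": [4, -549, -550], "rot": [-116.4, 0, 0]}, {"claw": 0, "travel": [4, -549, -550], "rot": [-116.4, 0, 0]}]'

```text
clock: 0.82
tool_pos: [0.2506, -0.3466, 0.4037]
orientation: [1.491, 1.571, -0.749]
force: [-0.5, -1.1, 0.5]
gripper_width: 0.69
```

```bash
python3 g.py 0 0 215
```

```text
0.82 ([2.6, -86.7, -560.6], [-80.3, 0.0, -0.0]) [-1.05, 0.13, 1.95, 0.0, 1.07, -0.39]
```

Request:
play_rows --targets '[{"claw": 0, "travel": [3, -87, -561], "rot": [-80.3, 0, 0]}, {"claw": 0, "travel": [3, -87, -561], "rot": [-80.3, 0, 0]}, {"claw": 0, "travel": [3, -87, -561], "rot": [-80.3, 0, 0]}, {"claw": 0, "travel": [3, -87, -561], "rot": [-80.3, 0, 0]}, {"claw": 0, "travel": [3, -87, -561], "rot": [-80.3, 0, 0]}]'

```text
clock: 1.23
tool_pos: [0.3541, -0.1657, 0.4028]
orientation: [1.041, 1.57, -0.573]
force: [0.1, -0.4, 0.0]
gripper_width: 0.332
```

```bash
python3 g.py 0 0 215
```

```text
1.23 ([1.8, 162.2, -320.0], [-44.5, 0.0, -0.0]) [-0.56, 0.06, 2.03, -0.0, 1.06, -0.51]
```

Request:
play_rows --targets '[{"claw": 0, "travel": [2, 162, -320], "rot": [-44.5, 0, 0]}, {"claw": 0, "travel": [2, 162, -320], "rot": [-44.5, 0, 0]}, {"claw": 0, "travel": [2, 162, -320], "rot": [-44.5, 0, 0]}, {"claw": 0, "travel": [2, 162, -320], "rot": [-44.5, 0, 0]}, {"claw": 0, "travel": [2, 162, -320], "rot": [-44.5, 0, 0]}]'

```text
clock: 1.65
tool_pos: [0.4574, 0.0156, 0.4016]
orientation: [0.822, 1.57, -0.166]
force: [1.8, -1.7, 1.3]
gripper_width: 0.013
```

```bash
python3 g.py 0 0 215; python3 - <<'E'
from h import *
p=eyes.camera_params("wrist"); im=eyes.read_camera("wrist"); save("w1.png",im); print(p)
for t in("stop_top","wing_mid","start_button","stop_station"):
    for d in models.mark_of("wrist",t): print(t,round(d["score"],2),np.round(d["location"],1),[atz("wrist",d["location"],z,p).round(4)[:2].tolist() for z in ((.108,) if t=="stop_top" else (.09,) if t=="wing_mid" else (.082,) if t=="start_button" else (0,))])
E
```

```text
1.65 ([0.6, 132.9, -69.8], [-8.6, 0.0, -0.0]) [-0.07, 0.19, 1.88, -0.0, 1.07, -0.65]
{'vertical_fov': 60.48271078608758, 'cx': 324.1653085856727, 'cy': 243.27690277433825, 'eye': array([0.41617049, 0.07683303, 0.38080057]), 'attitude': array([-2.71758072e-01, -8.42140984e-05,  5.81623988e-01])}
stop_top 0.68 [535.  140.3] [[0.5335, 0.1453]]
stop_top 0.66 [106.  239.6] [[0.3314, -0.0667]]
wing_mid 0.65 [113.9 174.9] [[0.3102, -0.0302]]
wing_mid 0.58 [521.3  68.5] [[0.5034, 0.1796]]Traceback (most recent call last):
  File "<stdin>", line 4, in <module>
ValueError: it knows: clamp, glue_bottle, neck_block, stop_crown, stop_station, stop_top, wing_back_side, wing_mid, wing_push_side
```

View pics/w1.png

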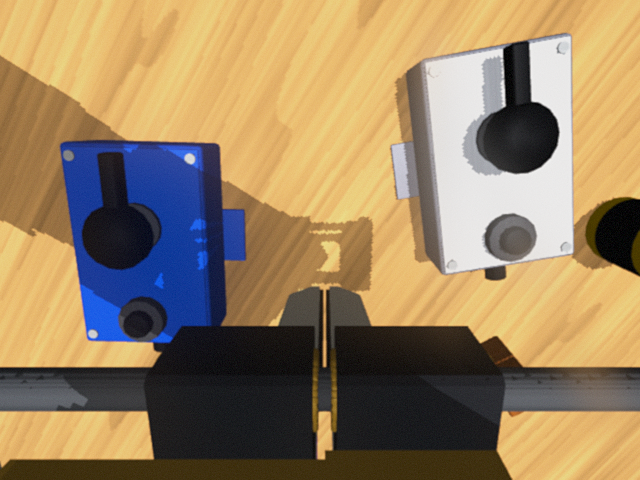

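The wrist view shows the blue station at left. The grey one is at right, with its crown at about (519,137), wing up to (516,44) and start button at (516,236). The bottle is at its right edge.

```bash
python3 - <<'E'
from h import *
p=eyes.camera_params("wrist")
for n,px,z in (("crown",(519,137),.095),("wingend",(516,44),.096),("start",(516,236),.08),("c1",(562,48),.06),("c2",(433,72),.06),("c3",(452,265),.06),("c4",(566,247),.06)): print(n,atz("wrist",px,z,p).round(4)[:2])
E
```

```text
crown [0.5285 0.1439]
wingend [0.4894 0.1863]
start [0.5798 0.0908]
c1 [0.5278 0.2161]
c2 [0.4604 0.153 ]
c3 [0.5628 0.0441]
c4 [0.6305 0.1068]
```

```bash
echo "[0.531,0.1455,43.1]">st.txt; python3 g.py 0 0 150
```

```text
1.8 ([65.2, 132.9, -68.4], [-9.8, -0.0, 0.0]) [-0.07, 0.19, 1.88, 0.0, 1.07, -0.65]
```

Request:
play_rows --targets '[{"claw": 0, "travel": [15, 33, -17], "rot": [-4, 0, 0]}, {"claw": 0, "travel": [30, 66, -34], "rot": [-8, 0, 0]}, {"claw": 0, "travel": [50, 99, -51], "rot": [-9.8, 0, 0]}, {"claw": 0, "travel": [65, 133, -68], "rot": [-9.8, 0, 0]}, {"claw": 0, "travel": [65, 133, -68], "rot": [-9.8, 0, 0]}]'

```text
clock: 2.22
tool_pos: [0.5326, 0.1455, 0.3332]
orientation: [-2.345, 1.568, 3.114]
force: [-0.6, -0.2, -1.0]
gripper_width: 0.004
```

```bash
python3 g.py 0 0 110
```

```text
2.22 ([37.2, -1.1, -1.0], [-0.3, -0.1, 0.1]) [0.18, 0.44, 1.71, 0.0, 0.99, -0.57]
```

Request:
play_rows --targets '[{"claw": 0, "travel": [15, -1, -1], "rot": [0, 0, 0]}, {"claw": 0, "travel": [30, -1, -1], "rot": [0, 0, 0]}, {"claw": 0, "travel": [37, -1, -1], "rot": [0, 0, 0]}, {"claw": 0, "travel": [37, -1, -1], "rot": [0, 0, 0]}]'

```text
clock: 2.55
tool_pos: [0.5295, 0.1417, 0.2982]
orientation: [-2.095, 1.568, -2.921]
force: [-0.9, 0.2, 0.2]
gripper_width: 0.003
```

```bash
python3 g.py 0 0 96.5; python3 - <<'E'
from h import *
save("s2.png",cv2.resize(eyes.read_camera("scene")[150:310,240:440],None,fx=3,fy=3))
E
```

```text
2.55 ([15.7, 3.7, -1.8], [-0.4, -0.1, 0.1]) [0.18, 0.48, 1.75, -0.0, 0.91, -0.57]
```

View pics/s2.png

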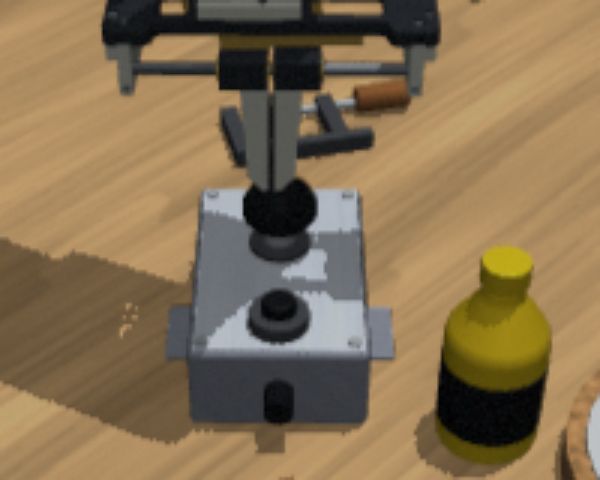

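The fingertip is over the grey station's crown, about 4 mm to its -x side. I'll correct that and press.

Request:
play_rows --targets '[{"claw": 0, "travel": [0, 4, -2], "rot": [0, 0, 0]}, {"claw": 0, "travel": [4, 4, -2], "rot": [0, 0, 0]}, {"claw": 0, "travel": [8, 4, -2], "rot": [0, 0, 0]}, {"claw": 0, "travel": [12, 4, -2], "rot": [0, 0, 0]}, {"claw": 0, "travel": [14, 4, -2], "rot": [0, 0, 0]}]'

```text
clock: 3.02
tool_pos: [0.5318, 0.1472, 0.2857]
orientation: [1.006, 1.569, 0.183]
force: [2.0, 0.6, 4.6]
gripper_width: 0.008
```

```bash
python3 g.py 0 0 96.5
```

```text
3.02 ([3.2, -1.7, 0.6], [-0.3, 0.1, -0.1]) [0.19, 0.51, 1.75, -0.0, 0.89, -0.56]
```

Request:
play_rows --targets '[{"claw": 0, "travel": [1, 0, 0], "rot": [0, 0, 0]}, {"claw": 0, "travel": [2, 0, 0], "rot": [0, 0, 0]}, {"claw": 0, "travel": [3, 0, 0], "rot": [0, 0, 0]}, {"claw": 0, "travel": [3, 0, 0], "rot": [0, 0, 0]}]'

```text
clock: 3.35
tool_pos: [0.5318, 0.1472, 0.2828]
orientation: [1.011, 1.569, 0.188]
force: [1.6, 0.7, 5.4]
gripper_width: 0.005
```

Request:
play_rows --targets '[{"claw": 0, "travel": [1, 0, 0], "rot": [0, 0, 0]}, {"claw": 0, "travel": [2, 0, 0], "rot": [0, 0, 0]}, {"claw": 0, "travel": [2, 0, 0], "rot": [0, 0, 0]}]'

```text
clock: 3.6
tool_pos: [0.5321, 0.1472, 0.2823]
orientation: [1.005, 1.568, 0.182]
force: [-3.2, 0.1, 19.3]
gripper_width: 0.003
```

Force is 19 N with the tip stopped at 96.3 mm, so it is at the end stop. Lifting off to check that it stays in.

Request:
play_rows --targets '[{"claw": 0, "travel": [-10, 0, 0], "rot": [0, 0, 0]}, {"claw": 0, "travel": [-30, 0, 0], "rot": [0, 0, 0]}, {"claw": 0, "travel": [-50, 0, 0], "rot": [0, 0, 0]}, {"claw": 0, "travel": [-50, 0, 0], "rot": [0, 0, 0]}, {"claw": 0, "travel": [-50, 0, 0], "rot": [0, 0, 0]}]'

```text
clock: 4.02
tool_pos: [0.5314, 0.1471, 0.3307]
orientation: [0.992, 1.57, 0.168]
force: [-0.1, -0.4, -0.8]
gripper_width: 0.006
```

```bash
python3 - <<'E'
from h import *
a=cv2.imread("pics/scene1.png")[180:290,270:390]
b=cv2.cvtColor(eyes.read_camera("scene"),cv2.COLOR_RGB2BGR)[180:290,270:390]
cv2.imwrite("pics/cmp.png",cv2.resize(np.hstack([a,b]),None,fx=3,fy=3))
E
python3 g.py -42 46 150; python3 g.py -42 46 72
```

```text
4.07 ([-6.2, -43.4, -44.8], [-0.3, -0.0, 0.0]) [0.19, 0.44, 1.72, -0.0, 0.98, -0.56]
4.07 ([71.8, -43.3, -44.8], [-0.3, -0.0, 0.0]) [0.19, 0.44, 1.72, -0.0, 0.98, -0.56]
```

View pics/cmp.png

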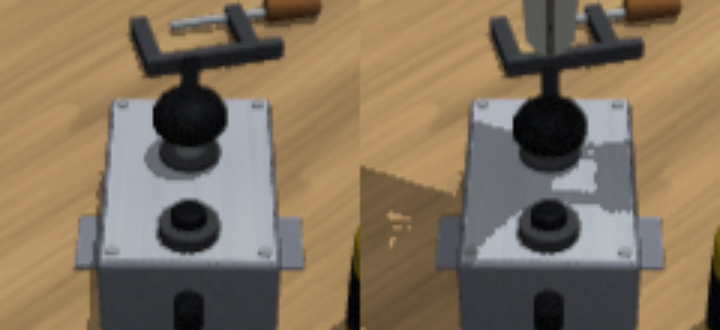

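Comparing the two views, the head now sits lower (crop row 118 → 127) with the finger clear, so it is latched. Next, down beside the wing on its -x side.

Request:
play_rows --targets '[{"claw": 0, "travel": [-6, -22, -22], "rot": [0, 0, 0]}, {"claw": 0, "travel": [-6, -43, -45], "rot": [0, 0, 0]}, {"claw": 0, "travel": [15, -43, -45], "rot": [0, 0, 0]}, {"claw": 0, "travel": [40, -43, -45], "rot": [0, 0, 0]}, {"claw": 0, "travel": [40, -43, -45], "rot": [0, 0, 0]}]'

```text
clock: 4.48
tool_pos: [0.4677, 0.1506, 0.2863]
orientation: [-2.099, 1.564, -2.922]
force: [-0.7, -0.6, -0.9]
gripper_width: 0.005
```

```bash
python3 g.py -42 46 72
```

```text
4.48 ([28.3, 0.9, 1.1], [-0.3, -0.2, 0.4]) [0.22, 0.41, 1.9, -0.0, 0.83, -0.53]
```

Request:
play_rows --targets '[{"claw": 0, "travel": [14, 1, 1], "rot": [0, 0, 0]}, {"claw": 0, "travel": [28, 1, 1], "rot": [0, 0, 0]}, {"claw": 0, "travel": [28, 1, 1], "rot": [0, 0, 0]}, {"claw": 0, "travel": [28, 1, 1], "rot": [0, 0, 0]}]'

```text
clock: 4.82
tool_pos: [0.4708, 0.1508, 0.2622]
orientation: [-2.098, 1.569, -2.922]
force: [0.1, -0.7, -0.6]
gripper_width: 0.003
```

```bash
python3 - <<'E'
from g import *
s=sensors.state(); print(s["force"].round(1),s["clock"])
save("t3.png",cv2.resize(eyes.read_camera("scene")[150:300,250:430],None,fx=4,fy=4))
# finger centre at local (-24,46) in wing frame turned clockwise by th
for th in (0,8,15,22,29,36,42,48):
    v=R.from_euler("z",-th,degrees=True).apply([-24.,46.,0]); print(th,rel(v[0],v[1],72,th,s))
E
```

```text
[ 0.1 -0.7 -0.6] 4.8167
0 ([4.2, 16.4, -1.1], [-0.3, -0.1, 0.1])
8 ([4.2, 23.0, -4.0], [7.7, -0.1, 0.1])
15 ([4.2, 29.1, -5.8], [14.7, -0.0, 0.1])
22 ([4.2, 35.3, -6.8], [21.7, -0.0, 0.1])
29 ([4.2, 41.6, -7.1], [28.7, -0.0, 0.1])
36 ([4.2, 47.9, -6.6], [35.7, -0.0, 0.1])
42 ([4.2, 53.3, -5.5], [41.7, -0.0, 0.1])
48 ([4.1, 58.5, -3.9], [47.7, -0.0, 0.1])
```

View pics/t3.png

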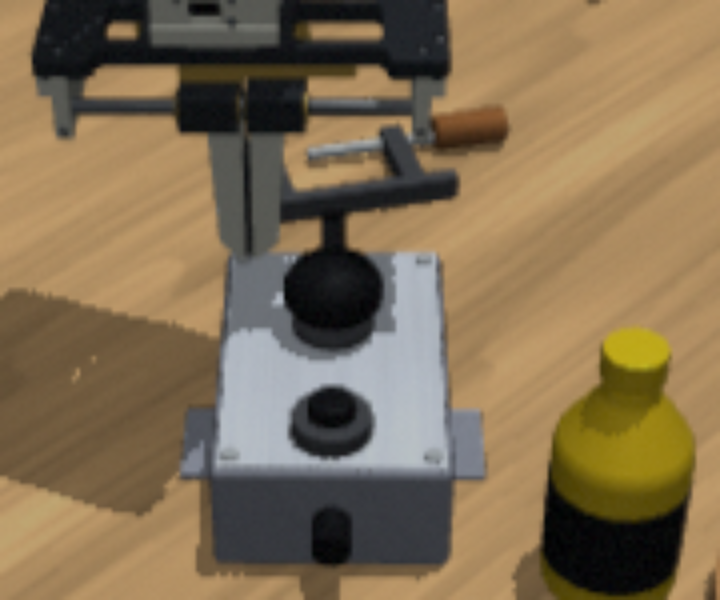

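The finger is down beside the wing at crop (248,250), clear of the crown at (333,290). Pushing clockwise along the arc.

Request:
play_rows --targets '[{"claw": 0, "travel": [4, 16, -1], "rot": [0, 0, 0]}, {"claw": 0, "travel": [4, 23, -4], "rot": [7, 0, 0]}, {"claw": 0, "travel": [4, 29, -6], "rot": [14, 0, 0]}, {"claw": 0, "travel": [4, 35, -7], "rot": [21, 0, 0]}, {"claw": 0, "travel": [4, 42, -7], "rot": [28, 0, 0]}]'

```text
clock: 5.28
tool_pos: [0.4969, 0.1848, 0.2593]
orientation: [-1.513, 1.571, -2.831]
force: [-1.7, -0.7, 0.6]
gripper_width: 0.003
```

```bash
python3 - <<'E'
from g import *
s=sensors.state(); print(s["force"].round(1),s["clock"])
save("t4.png",cv2.resize(eyes.read_camera("scene")[150:300,250:430],None,fx=4,fy=4))
for lx in(-24,-18):
  for th in (29,36,42,48,52):
    v=R.from_euler("z",-th,degrees=True).apply([lx,46.,0]); print(lx,th,rel(v[0],v[1],72,th,s))
E
```

```text
[-1.7 -0.7  0.6] 5.2833
-24 29 ([1.3, -0.5, 0.4], [0.4, 0.0, 0.0])
-24 36 ([1.3, 5.3, -2.1], [7.4, 0.0, 0.0])
-24 42 ([1.3, 10.5, -3.7], [13.4, 0.0, 0.0])
-24 48 ([1.3, 15.8, -4.8], [19.4, 0.0, 0.0])
-24 52 ([1.3, 19.4, -5.2], [23.4, 0.0, 0.0])
-18 29 ([1.3, 5.5, 0.5], [0.4, 0.0, 0.0])
-18 36 ([1.3, 11.2, -1.4], [7.4, 0.0, 0.0])
-18 42 ([1.3, 16.3, -2.3], [13.4, 0.0, 0.0])
-18 48 ([1.3, 21.5, -2.8], [19.4, 0.0, 0.0])
-18 52 ([1.3, 24.9, -2.8], [23.4, 0.0, 0.0])
```

View pics/t4.png

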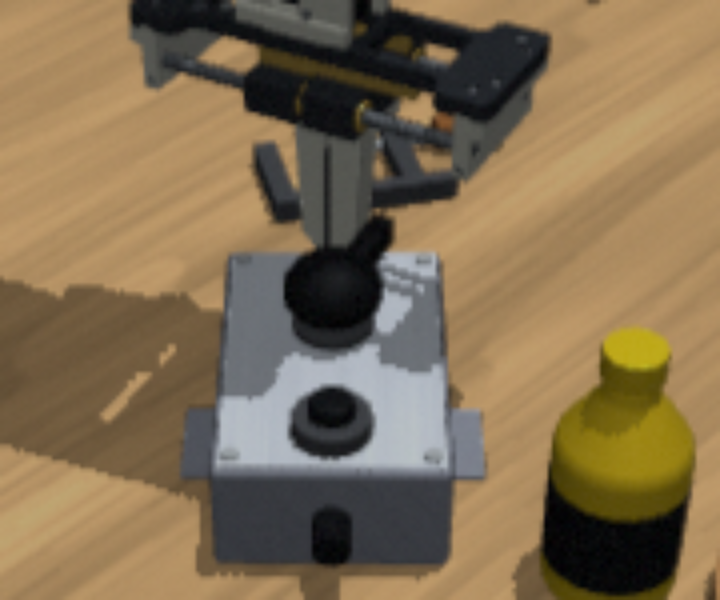

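The wing has swung to about 25–30° and points to crop (375,235). The head is still latched, so I'll continue.

Request:
play_rows --targets '[{"claw": 0, "travel": [1, 6, -2], "rot": [7, 0, 0]}, {"claw": 0, "travel": [1, 12, -3], "rot": [13, 0, 0]}, {"claw": 0, "travel": [1, 18, -4], "rot": [19, 0, 0]}, {"claw": 0, "travel": [1, 18, -4], "rot": [19, 0, 0]}]'

```text
clock: 5.67
tool_pos: [0.5138, 0.1932, 0.2582]
orientation: [1.974, 1.57, 0.328]
force: [-0.5, 0.2, -0.0]
gripper_width: 0.008
```

```bash
python3 - <<'E'
from g import *
s=sensors.state(); print(s["force"].round(1),s["torque"].round(2),s["clock"])
save("t5.png",cv2.resize(eyes.read_camera("scene")[150:300,250:430],None,fx=4,fy=4))
for lx in(-24,-18):
  for th in (48,52,29,15,0):
    v=R.from_euler("z",-th,degrees=True).apply([lx,46.,0]); print(lx,th,rel(v[0],v[1],72,th,s))
print(rel(-45,46,72,0,s))
E
```

```text
[-0.5  0.2 -0. ] [ 0.    0.07 -0.  ] 5.6667
-24 48 ([0.2, -2.8, -0.0], [0.6, -0.0, -0.1])
-24 52 ([0.2, 0.5, -1.5], [4.6, -0.0, -0.1])
-24 29 ([0.2, -16.6, 10.2], [-18.4, -0.0, -0.1])
-24 15 ([0.2, -24.2, 20.3], [-32.4, -0.0, -0.1])
-24 0 ([0.2, -29.4, 32.8], [-47.4, 0.0, -0.1])
-18 48 ([0.2, 3.2, 0.0], [0.6, -0.0, -0.1])
-18 52 ([0.2, 6.5, -1.1], [4.6, -0.0, -0.1])
-18 29 ([0.2, -10.9, 8.3], [-18.4, -0.0, -0.1])
-18 15 ([0.2, -19.1, 17.0], [-32.4, -0.0, -0.1])
-18 0 ([0.2, -25.3, 28.3], [-47.4, 0.0, -0.1])
([0.2, -43.6, 48.2], [-47.4, 0.0, -0.1])
```

View pics/t5.png

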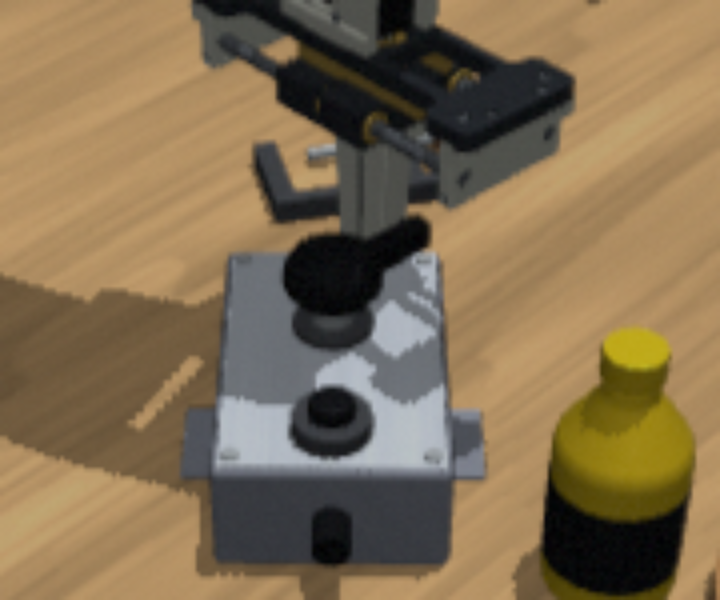

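The head has popped up (crown row 290 → 272, collar visible under it). Backing off along the arc.

Request:
play_rows --targets '[{"claw": 0, "travel": [0, -10, 4], "rot": [-7, 0, 0]}, {"claw": 0, "travel": [0, -17, 8], "rot": [-14, 0, 0]}, {"claw": 0, "travel": [0, -22, 13], "rot": [-20, 0, 0]}, {"claw": 0, "travel": [0, -27, 19], "rot": [-27, 0, 0]}, {"claw": 0, "travel": [0, -32, 26], "rot": [-34, 0, 0]}]'

```text
clock: 6.13
tool_pos: [0.4788, 0.169, 0.2579]
orientation: [1.137, 1.57, 0.099]
force: [0.7, -0.1, 0.3]
gripper_width: 0.004
```

```bash
python3 g.py -45 46 72;python3 g.py -45 46 200
```

```text
6.13 ([-0.1, -21.0, 11.7], [-12.6, 0.0, -0.0]) [0.25, 0.49, 1.88, -0.0, 0.78, -0.28]
6.13 ([-128.1, -20.9, 11.7], [-12.6, 0.0, -0.0]) [0.25, 0.49, 1.88, -0.0, 0.78, -0.28]
```

Request:
play_rows --targets '[{"claw": 0, "travel": [0, -12, 6], "rot": [-6, 0, 0]}, {"claw": 0, "travel": [0, -21, 12], "rot": [-12, 0, 0]}, {"claw": 0, "travel": [0, -21, 12], "rot": [-12, 0, 0]}, {"claw": 0, "travel": [-35, -21, 12], "rot": [-12, 0, 0]}, {"claw": 0, "travel": [-70, -21, 12], "rot": [-12, 0, 0]}]'

```text
clock: 6.55
tool_pos: [0.4668, 0.1485, 0.3275]
orientation: [-2.097, 1.567, -2.939]
force: [0.3, -0.2, 1.0]
gripper_width: 0.006
```

Request:
play_rows --targets '[{"claw": 0, "travel": [-30, -30, 0], "rot": [0, 0, 0]}, {"claw": 0, "travel": [-60, -60, 0], "rot": [0, 0, 0]}, {"claw": 0, "travel": [-60, -60, 0], "rot": [0, 0, 0]}, {"claw": 0, "travel": [-60, -60, 0], "rot": [0, 0, 0]}]'

```text
clock: 6.88
tool_pos: [0.422, 0.1083, 0.3893]
orientation: [0.996, 1.566, 0.154]
force: [0.3, 0.3, -0.1]
gripper_width: 0.007
```

```bash
python3 - <<'E'
from h import *
a=cv2.imread("pics/scene1.png")[170:370,260:460]
b=cv2.cvtColor(eyes.read_camera("scene"),cv2.COLOR_RGB2BGR)[170:370,260:460]
cv2.imwrite("pics/cmp2.png",cv2.resize(np.hstack([a,b]),None,fx=2,fy=2))
s=sensors.state(); print(s["clock"],s["force"].round(1),s["joint_vel"].round(3))
E
```

```text
6.9333 [ 0.1  0.6 -0.9] [ 0.01   0.049 -0.001 -0.002 -0.008  0.001]
```

View pics/cmp2.png

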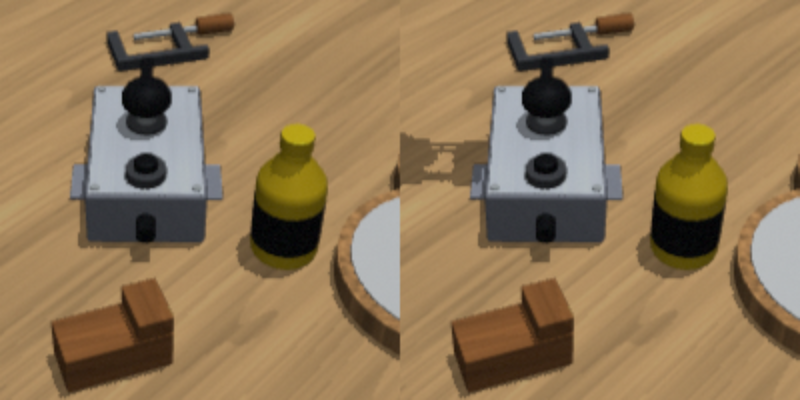

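The before and after views match: head out at (547,98), wing back at rest, and the bottle, clamp, block and start button unchanged.

```bash
python3 -c "
from workcell import sign_off; print(sign_off())"
```

```text
the job is handed in; nothing more can be done
None
```

The stop-button test on the grey station is done and handed in, after about 7 s of the 38 s allowed.

- **Press:** I pushed the mushroom in with the shut fingertips until it hit the end stop (19 N, tip at 96 mm). I then lifted off, and the picture showed the head staying lower by itself.
- **Release:** With the fingers shut, I pushed the wing's -x face round to about 48° clockwise. The head popped up there, and I backed off so the wing could spring back.
- **Last checks:** The final picture matches the one from the start: head out, wing at rest, start button, bottle, clamp and block unchanged. The arm was clear, with a wrist force of about 1 N.
- **Disagreements:** The camera estimates of the station's position differed by a few mm. A first reading taken while the arm was still settling left the finger about 4 mm off, and I corrected that before pressing. No check failed.

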